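Swap the empty tin for full ones in the roller-catch cabinet

TASK

Pull open the small clear cabinet on legs through its roller catch, take the tall empty tin off the inside of the door and stand it upright in the empty low tray on the left, then hang each of the short tins with a square eye (two or three stand on the ledge) by its eye on a peg of its own inside the door. When all hang there and are let go, push the door shut until the catch snaps, and leave it fully shut with them still on their pegs. Leave the tin without an eye, the whistle and the spring grip where they are.

Things in the scene. Friction and masses are not known exactly. Their poses are not given: they have to be found in the camera images.
- door (a joint): Door angle, rad: 0 = fully shut, grows to 1.9 as the free (right) edge swings towards the robot, then left, about the hinge on the left. A sprung roller holds it shut: some 7 N at the handle to pull through, 9 N to push back past. It is met about 0.06 rad before shut; past it the spring pulls the door home. Elsewhere the hinge is stiff (1 N) and the door stays where left.
- door_handle (a point): Grip of the door handle: upright round steel post 18 mm thick, its axis 30 mm out from the door's outer face, near the free edge, 250 mm from the hinge axis. The post's top is 17 mm above this point; it is free all round down to the door's top edge, 22 mm below. Axes turn with the door; -x points out of its outer face.
- door_hinge (a point): Point on the vertical hinge axis (left edge) at the height of the door's top edge, 276 mm above the ledge. Axes turn with the door: x out of the inner face (into the cabinet when shut), y along the door past the hinge, so the door runs 270 mm along -y; z up. Door 14 mm thick, its lower edge 100 mm above the ledge.
- cabinet: Clear plastic cabinet with a wooden door, on four 100 mm legs, 140 mm deep, 270 mm wide, top at 276 mm, fixed. Origin: centre of its footprint at ledge height; x from its front (door) to its back, y to its left side. Its place and turn vary. The roller sits inside its right wall near the bottom.
- peg0 (a point): Peg on the door's inner face, 60 mm from the hinge: steel rod 8 mm thick, reaching 64 mm out; level from 28 to 44 mm out, then its tip turns up by 9 mm. This point is on its axis 36 mm out from the face, 35 mm below the door's top edge. Axes turn with the door: x out of the inner face, y along the door to the hinge, z up. A hung tin's window middle is 12 mm below the rod's axis.
- peg1 (a point): Peg on the door's inner face, 132 mm from the hinge: steel rod 8 mm thick, reaching 64 mm out; level from 28 to 44 mm out, then its tip turns up by 9 mm. This point is on its axis 36 mm out from the face, 35 mm below the door's top edge. Axes turn with the door: x out of the inner face, y along the door to the hinge, z up. A hung tin's window middle is 12 mm below the rod's axis.
- peg2 (a point): Peg on the door's inner face, 204 mm from the hinge: steel rod 8 mm thick, reaching 64 mm out; level from 28 to 44 mm out, then its tip turns up by 9 mm. This point is on its axis 36 mm out from the face, 35 mm below the door's top edge. Axes turn with the door: x out of the inner face, y along the door to the hinge, z up. A hung tin's window middle is 12 mm below the rod's axis.
- tin0_eye (a point): Middle of the window of a hanging tin's eye, 46 mm above the tin's underside, on its axis. The eye is a square steel bail fixed on the lid: 30 to 70 mm above the underside, 38 mm wide, 10 mm thick; window 24 mm wide, from 30 to 62 mm up. Axes: x through the window (the way a peg goes), y along the 38 mm width (grip its two flat sides), z up.
- tin1_eye (a point): Middle of the window of a hanging tin's eye, 46 mm above the tin's underside, on its axis. The eye is a square steel bail fixed on the lid: 30 to 70 mm above the underside, 38 mm wide, 10 mm thick; window 24 mm wide, from 30 to 62 mm up. Axes: x through the window (the way a peg goes), y along the 38 mm width (grip its two flat sides), z up.
- tin2_eye (a point): Middle of the window of a hanging tin's eye, 46 mm above the tin's underside, on its axis. The eye is a square steel bail fixed on the lid: 30 to 70 mm above the underside, 38 mm wide, 10 mm thick; window 24 mm wide, from 30 to 62 mm up. Axes: x through the window (the way a peg goes), y along the 38 mm width (grip its two flat sides), z up.
- tin0: The same hanging tin, origin at its underside: round aluminium, 52 mm across, 30 mm high with its flat lid, eye standing on the lid, 80 to 155 g. Starts upright on the ledge, right of and nearer than the cabinet, turned any way. Two or three of tin0, tin1, tin2 are present.
- tin1: The same hanging tin, origin at its underside: round aluminium, 52 mm across, 30 mm high with its flat lid, eye standing on the lid, 80 to 155 g. Starts upright on the ledge, right of and nearer than the cabinet, turned any way. Two or three of tin0, tin1, tin2 are present.
- tin2: The same hanging tin, origin at its underside: round aluminium, 52 mm across, 30 mm high with its flat lid, eye standing on the lid, 80 to 155 g. Starts upright on the ledge, right of and nearer than the cabinet, turned any way. Two or three of tin0, tin1, tin2 are present.
- tall_eye (a point): Middle of the eye's window of the tall tin: the same eye as on the short tins but on a tin 50 mm high, so 66 mm above its underside (eye from 50 to 90 mm up). It starts hanging on peg1, inside the shut door. Axes as for the short tins.
- tall: The tall tin itself, 52 mm across, 50 mm high plus its eye (90 mm in all), 100 to 160 g; origin at its underside.
- tray_in (a point): Middle of the inner floor of the empty low tray on the left: clear plastic, 170 mm (x) by 130 mm (y), 30 mm high, walls 4 mm, floor 4 mm thick, fixed. z up.
- plain_tin: Bystander: the same round tin without an eye, 52 mm across, 30 mm high; origin at its underside. Not to be moved.
- whistle: Bystander: clear plastic whistle, about 48 mm long and 22 mm high. Not to be moved.
- spring_grip: Bystander: steel spring hand grip lying flat, about 150 mm long, 22 mm high, 90 mm wide. Not to be moved.
Things that resemble listed ones, but are neither listed nor needed, are in the scene too. What is shaped like the tin2 but orange is not meant. What is shaped like the tin0 but orange is not meant.

How it is judged (in metres and radians):
On the way, in this order (a step that is already met when the one before it is completed fails the run):
1. the door has been pulled open through its catch (value of joint door above 0.8 rad), for 0.2 s.
2. the tall tin stands upright and released in the tray (x of tall in the frame of tray_in between -0.065 and 0.065 m and y of tall in the frame of tray_in between -0.045 and 0.045 m and z of tall in the frame of tray_in below 0.008 m and angle between tall_eye's own z axis and vertical below 0.1 rad and contact force between tall and the fingers below 0.05 N and linear speed of tall below 0.05 m/s), for 0.2 s.
3. the tall tin stands in the tray and every short tin with an eye hangs released on a peg of its own, the door still open (all of step 2 and value of joint door above 0.3 rad and (distance between tin0_eye and peg0 below 0.03 m or distance between tin0_eye and peg1 below 0.03 m or distance between tin0_eye and peg2 below 0.03 m) and angle between each of tin0_eye, tin1_eye, tin2_eye's own z axis and vertical below 0.4 rad and contact force between each of tin0, tin1, tin2 and the fingers below 0.05 N and (distance between tin1_eye and peg0 below 0.03 m or distance between tin1_eye and peg1 below 0.03 m or distance between tin1_eye and peg2 below 0.03 m) and (distance between tin2_eye and peg0 below 0.03 m or distance between tin2_eye and peg1 below 0.03 m or distance between tin2_eye and peg2 below 0.03 m) and distance between tin0_eye and tin1_eye above 0.04 m and distance between each of tin0_eye, tin1_eye and tin2_eye above 0.04 m), for 0.3 s.
At the end, for the whole second after the job is handed in: The door is fully shut (below 0.025 rad) and still; the tall tin stands upright (0.1 rad) on the tray's floor; every short tin with an eye hangs upright (0.4 rad) on a peg, its window's middle within 30 mm of the peg's point, one tin to a peg; all at rest and released (all of step 2 and value of joint door below 0.025 rad and (distance between tin0_eye and peg0 below 0.03 m or distance between tin0_eye and peg1 below 0.03 m or distance between tin0_eye and peg2 below 0.03 m) and angle between each of tin0_eye, tin1_eye, tin2_eye's own z axis and vertical below 0.4 rad and contact force between each of tin0, tin1, tin2 and the fingers below 0.05 N and (distance between tin1_eye and peg0 below 0.03 m or distance between tin1_eye and peg1 below 0.03 m or distance between tin1_eye and peg2 below 0.03 m) and (distance between tin2_eye and peg0 below 0.03 m or distance between tin2_eye and peg1 below 0.03 m or distance between tin2_eye and peg2 below 0.03 m) and distance between tin0_eye and tin1_eye above 0.04 m and distance between each of tin0_eye, tin1_eye and tin2_eye above 0.04 m and linear speed of each of tin0, tin1, tin2 below 0.05 m/s and velocity of joint door below 0.02 rad/s); the robot touches nothing.
It fails at once if the plain tin is shoved more than 3 cm or knocked over (distance of plain_tin from where it was at the start of the episode above 0.03 m).
It fails at once if the whistle is shoved more than 3 cm or knocked over (distance of whistle from where it was at the start of the episode above 0.03 m).
It fails at once if the spring grip is shoved more than 3 cm or knocked over (distance of spring_grip from where it was at the start of the episode above 0.03 m).
Of tin0, tin1, tin2 only 2 to 3 are there at a start; the rules pass over those that are not, and their reading is None.
At some moment in a run one of tin0, tin1, tin2 may be knocked a few centimetres aside while the robot is not near it.
It also fails if it takes over 200 s, if anything falls off the work surface, if the arm or the gripper's body presses on something with over 40 N, if the wrist force passes 120 N, or if a joint passes its speed limit or range.

ROBOT

A 7-joint arm with a two-finger parallel gripper is mounted at the origin on the work surface. World frame = base frame: x ahead of the robot, y to its left, z up, the work surface at z = 0. Lengths are in mm, angles in rad, forces in N, time in s.
With the tool pointing down it reaches from about 400 to 850 mm from the base axis. Payload 10.4 kg.
Tool frame: the origin (TCP) lies at the very end of the fingers, on their centre line; the grasp point (between the pads) lies 19 mm behind it; z points along the fingers, x is the direction in which the jaws open and shut, and the axes are right-handed (so a half turn about z gives the same grasp; the last joint's range is limited). The gripper opens to 87 mm and grips with 3 to 60 N. Pads are 19 mm wide; open, the fingers measure 117 mm over their backs; the gripper's body (75 mm by 190 mm) begins 51 mm behind the grasp point.
Start: joints at [-1.248, 0.332, -0.065, 1.46, 0.022, 1.35, -0.088], TCP at [211.831, 588.03, 222.576] pointing down, gripper open.
Joint ranges: [-2.6, 2.6], [-0.5, 2.12], [-1.47, 1.34], [0.16, 2.42], [-1.27, 4.41], [0.06, 2.06], [-2.6, 2.6]. Speed limits (rad/s): [2.22, 2.22, 2.79, 2.79, 3.14, 3.14, 3.14].

INTERFACE

Orientations are given as a unit quaternion [x, y, z, w].
In Python, from cell import * gives the robot as it stands. Calls block until the motion is done:
- reach(position, orientation): joint-space move of the TCP to a pose.
- move_straight(position, attitude=None, velocity=150): straight line of the TCP; attitude=None keeps the orientation; velocity is the mean speed in mm/s.
- goto_joints(angles): joint-space move.
- command_gripper(opening): opening from 0.0 (shut) to 1.0 (fully open); the grip force is fixed at half the most; returns when the fingers have stopped.
- hold(seconds).
- inverse_kinematics(position, orientation): joint angles nearest the present ones, or None.
- get_obs(): the state.
- camera(name): name is "scene" or "top"; returns the picture (400x640x3 uint8, red, green, blue); there is no depth.
- camera_model(name): a dict with "intrinsics" (3x3 intrinsics, pixels), "origin" and "attitude" of the camera in the world. Camera axes: x right, y down, z forward; pixel columns grow to the right and rows downward; lengths in mm; the calibration is good to about 2 mm. A picture is of the moment at which its call begins. camera_model takes no time and is no camera call.
A pose or a line that the arm cannot do raises MotionError and nothing moves.
- finish_job(): hands the job in, once; it reports no verdict.
The state is a dict: "t": time; "q": joint angles; "dq": joint speeds; "joint_torque": joint torques, N m; "eef_pos": TCP position; "tool_rot": TCP orientation; "force": force on the tool from outside, world axes, zero at the start; "wrist_torque": the same for the moment, N m; "grip_width": opening from 0.0 (shut) to 1.0 (fully open).
Only numpy, scipy, OpenCV 4.12 (cv2) and the standard library are available. Lean on these libraries where they do the work, as an engineer would, in place of code of your own. Each camera call takes 0.05 s, during which the arm holds its last target. There are 200 camera calls.

## Working session

There is one attempt and no reset: what is moved stays moved. The work goes in short steps, each a Python script; the robot and the scene stay as the last script left them, time stands still between calls to the robot, and variables do not carry over. Pictures are saved under pics/ and viewed, about 12 in all and at most 16, crops included, and the job is handed in when it is done.

```bash
ls; mkdir -p pics; python3 - <<'E'
from cell import *
import cv2,numpy as np
for n in("scene","top"):
    im=camera(n); cv2.imwrite(f"pics/{n}0.png",im[:,:,::-1])
    m=camera_model(n); print(n,m)
o=get_obs(); print(o)
E
```

```text
pics
scene {'intrinsics': array([[425.1451171 ,   0.        , 314.01525662],
       [  0.        , 425.1451171 , 199.72658622],
       [  0.        ,   0.        ,   1.        ]]), 'origin': array([1357.58387123, -237.01578776,  932.79521569]), 'attitude': array([ 0.73185096,  0.54264765, -0.25249982, -0.32583976])}
top {'intrinsics': array([[420.06426981,   0.        , 324.21629475],
       [  0.        , 420.06426981, 194.18904092],
       [  0.        ,   0.        ,   1.        ]]), 'origin': array([ 294.77035997,  -19.11384422, 1428.50842265]), 'attitude': array([ 0.71558124, -0.68975336,  0.07546316, -0.0805549 ])}
{'t': 0.1, 'q': array([-1.24759962,  0.33279755, -0.06466144,  1.46087031,  0.02156774,
        1.34985451, -0.08847799]), 'dq': array([ 4.56695471e-04, -1.72490786e-03,  1.45060615e-03, -1.86869153e-03,
        6.76366881e-04,  8.14332390e-05,  1.50838938e-03]), 'joint_torque': array([ 1.81909443e-03, -6.24540639e+01,  2.48279149e-02, -3.90718067e+01,
       -6.14891388e-02,  3.66915890e-02,  2.91687331e-05]), 'eef_pos': array([211.74098284, 587.6811471 , 221.8341269 ]), 'tool_rot': array([ 8.18213831e-01,  5.74913685e-01, -4.95194230e-04,  3.69860361e-04]), 'force': array([ 0.31285925, -0.3205259 ,  0.15142292]), 'wrist_torque': array([-0.06325555,  0.03599694,  0.00245513]), 'grip_width': 0.9998556083636209}
```

View pics/scene0.png

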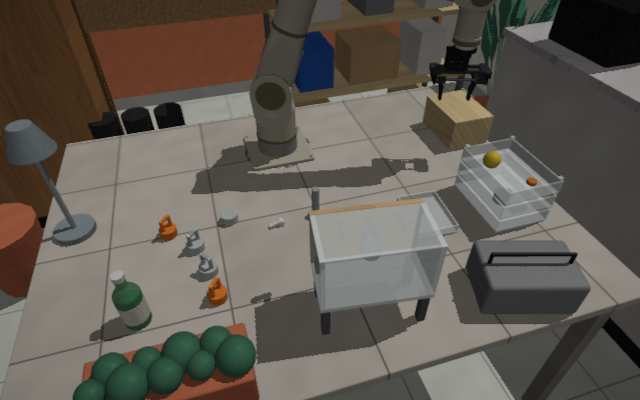

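View pics/top0.png

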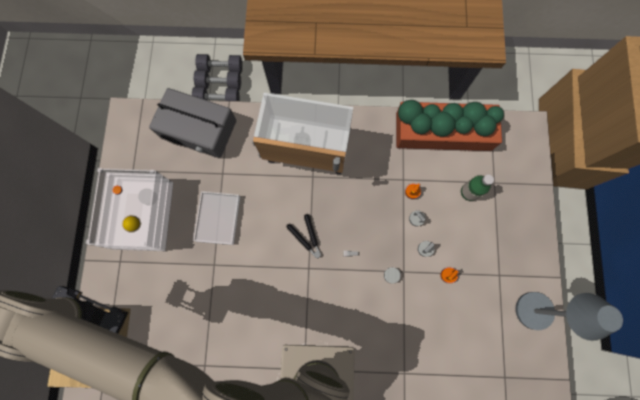

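The images show two grey eyed tins at top px (418,218) and (427,249), with two orange decoys beside them. The plain tin is at (392,275), the whistle at (350,253), the grip at (305,238), the tray at (217,218), and the cabinet door edge runs from (257,158) to (345,168). Next I'll enlarge for precise pixels.

```bash
cat > h.py <<'E'
from cell import *
import cv2,numpy as np
from scipy.spatial.transform import Rotation as R
def ray(n,uv):
    m=camera_model(n); d=R.from_quat(m["attitude"]).apply(np.linalg.inv(m["intrinsics"])@[uv[0],uv[1],1.]); return m["origin"],d/np.linalg.norm(d)
def onz(n,uv,z):
    o,d=ray(n,uv); return o+d*(z-o[2])/d[2]
def tri(uvs,uvt):
    o1,d1=ray("scene",uvs);o2,d2=ray("top",uvt)
    s=np.linalg.lstsq(np.c_[d1,-d2],o2-o1,rcond=None)[0]; a=o1+s[0]*d1;b=o2+s[1]*d2
    return (a+b)/2,np.linalg.norm(a-b)
def proj(n,p):
    m=camera_model(n); c=R.from_quat(m["attitude"]).inv().apply(np.asarray(p,float)-m["origin"]); k=m["intrinsics"]@c; return k[:2]/k[2]
def crop(n,x0,y0,x1,y1,f,path=None):
    im=camera(n)[:,:,::-1][y0:y1,x0:x1]; im=cv2.resize(im,None,fx=f,fy=f,interpolation=cv2.INTER_CUBIC)
    if path: cv2.imwrite(path,im)
    return im
E
python3 - <<'E'
from h import *
a=cv2.imread("pics/top0.png")[85:260,190:350]; 
b=cv2.imread("pics/top0.png")[160:290,370:480]
cv2.imwrite("pics/t1.png",np.hstack([cv2.resize(a,None,fx=3.2,fy=3.2,interpolation=2),cv2.copyMakeBorder(cv2.resize(b,None,fx=2.6,fy=2.6,interpolation=2),0,560-338,0,0,0)]))
a=cv2.imread("pics/scene0.png")[175:340,300:460]; b=cv2.imread("pics/scene0.png")[180:310,150:300]
cv2.imwrite("pics/s1.png",np.hstack([cv2.resize(a,(480,495),interpolation=2),cv2.copyMakeBorder(cv2.resize(b,(300,260),interpolation=2),0,235,0,0,0)]))
E
```

```text
(no output)
```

View pics/t1.png

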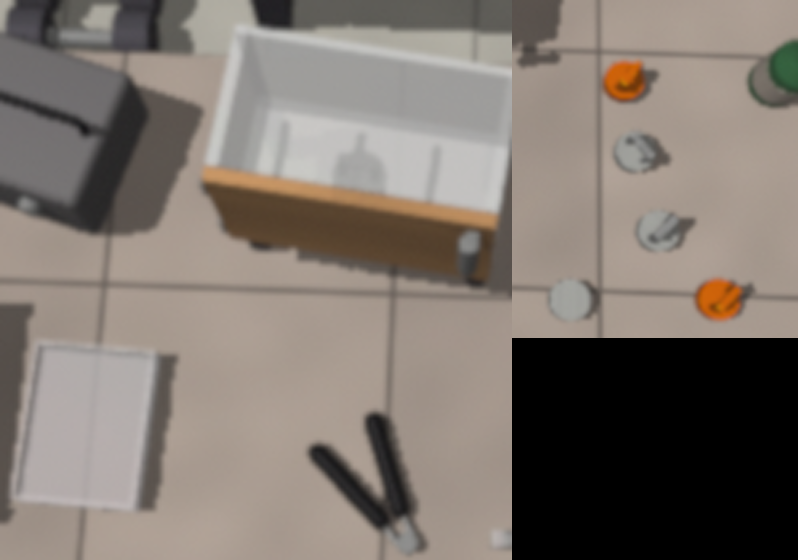

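View pics/s1.png

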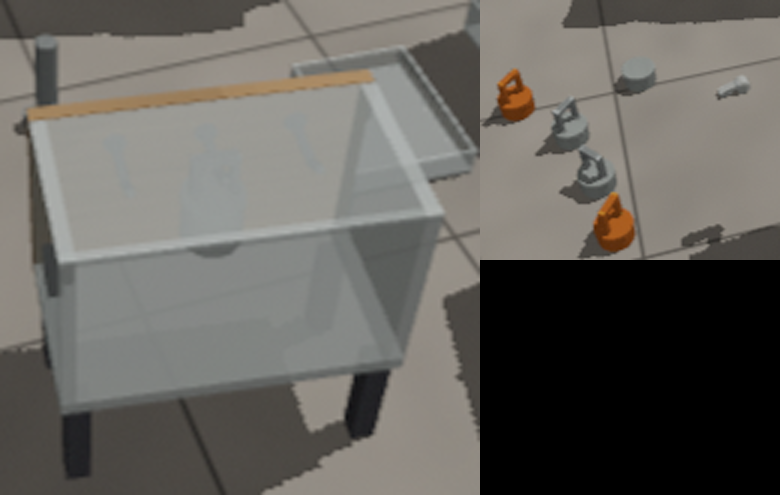

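```bash
python3 - <<'E'
from h import *
np.set_printoptions(precision=1,suppress=True)
T=lambda u,v:(190+u/3.2,85+v/3.2); S=lambda u,v:(300+u/3,175+v/3)
print("handle top tri",tri(S(46,40),T(469,237)), onz("top",T(469,237),315))
for nm,p in dict(doorL=(205,175),doorR=(497,221),outerL=(206,182),outerR=(497,228),backL=(238,28)).items(): print(nm,onz("top",T(*p),276))
print("scene doorR,L", onz("scene",S(28,113),276),onz("scene",S(372,75),276))
print("tri doorR",tri(S(28,113),T(497,221)),"L",tri(S(372,75),T(205,175)))
for nm,p in dict(a=(40,343),b=(158,349),c=(140,508),d=(14,498)).items(): print("tray",nm,onz("top",T(*p),30))
t=cv2.imread("pics/top0.png"); s=cv2.imread("pics/scene0.png")
Q=lambda u,v:(370+u/2.6,160+v/2.6)
for nm,p in dict(tinA=(632,152),tinB=(657,232),plain=(571,300)).items(): print(nm,onz("top",Q(p[0]-512,p[1]),30))
for nm,p in dict(grip1=(318,452),grip2=(375,418),grip3=(408,545),whistle=(500,540)).items(): print(nm,onz("top",T(*p),10))
E
python3 - <<'E'
import cv2,numpy as np
t=cv2.imread("pics/top0.png"); s=cv2.imread("pics/scene0.png")
a=cv2.resize(t[200:262,400:450],(400,496),interpolation=2); b=cv2.resize(s[225:285,180:230],(400,480),interpolation=2)
cv2.imwrite("pics/tins.png",np.hstack([a,cv2.copyMakeBorder(b,0,16,0,0,0)]))
E
```

```text
handle top tri (array([645.6, -35.3, 316.6]), np.float64(3.165192311267001)) [645.7 -36.8 315. ]
doorL [708.  203.3 276. ]
doorR [673.9 -62.1 276. ]
outerL [701.4 201.9 276. ]
outerR [667.4 -62.3 276. ]
backL [853.  183.3 276. ]
scene doorR,L [677.4 -57.8 276. ] [715.9 208.4 276. ]
tri doorR (array([675.1, -59.8, 274.2]), np.float64(4.919997375856999)) L (array([711.2, 207.6, 271.4]), np.float64(7.16697424862841))
tray a [600.7 413.1  30. ]
tray b [598.8 286.5  30. ]
tray c [429.1 291.4  30. ]
tray d [434.6 423.5  30. ]
tinA [ 536.4 -315.5   30. ]
tinB [ 434.4 -346.2   30. ]
plain [ 345.2 -236.8   30. ]
grip1 [497.3 111.5  10. ]
grip2 [536.1  52.6  10. ]
grip3 [402.7  11.9  10. ]
whistle [411.5 -84.3  10. ]
```

View pics/tins.png

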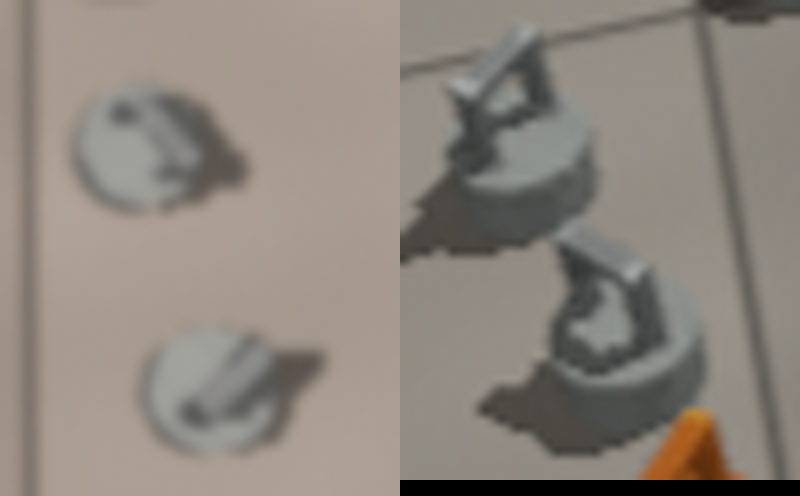

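Both eyed tins are clear in the crops: A's bail spans top px (415,213)–(423,220), and B's spans (424,251)–(431,243). Next I'll grip the handle.

```bash
cat >> h.py <<'E'
def down(a): return (R.from_euler("z",a)*R.from_euler("x",np.pi)).as_quat()
PHI=-0.131; HZ=298
def st(m=""):
    o=get_obs(); print(m,"t%.1f"%o["t"],"p",o["eef_pos"].round(1),"F",o["force"].round(1),"w%.3f"%o["grip_width"],"q7 %.2f"%o["q"][6],flush=True); return o
E
python3 - <<'E'
from h import *
hp=np.array([645.6,-36.,0]); 
for a in (PHI,PHI+np.pi):
    for th in (0,.5,1,1.5):
        al=PHI-th; hg=np.array([645.6,-36,0])+250*np.array([-np.sin(PHI),np.cos(PHI),0])+37*np.array([np.cos(PHI),np.sin(PHI),0])
        p=hg+250*np.array([np.sin(al),-np.cos(al),0])-37*np.array([np.cos(al),np.sin(al),0])+[0,0,283]
        q=inverse_kinematics(p,down(a-th)); print(a,th,p.round(),None if q is None else np.round(q,2))
o=st(); p=o["eef_pos"]
move_straight([p[0],p[1],400])
best=None
for a in (PHI,PHI+np.pi,PHI-np.pi):
    q=inverse_kinematics([645.6,-36,420],down(a))
    if q is not None: print(a,np.round(q,2))
E
```

```text
-0.131 0 [646. -36. 283.] [-0.5   0.41  0.68  1.33 -0.26  1.49  0.03]
-0.131 0.5 [538.  27. 283.] [-0.68  0.11  0.6   1.62 -0.06  1.43 -0.71]
-0.131 1 [473. 134. 283.] [-0.83 -0.01  0.47  1.73  0.01  1.42 -1.5 ]
-0.131 1.5 [468. 259. 283.] [-0.98  0.1   0.42  1.63 -0.04  1.43 -2.18]
3.010592653589793 0 [646. -36. 283.] [ 0.79  0.74 -1.4   1.25  0.73  1.69  2.57]
3.010592653589793 0.5 [538.  27. 283.] [-0.6   0.11  0.51  1.62 -0.05  1.43  2.43]
3.010592653589793 1 [473. 134. 283.] [-0.69 -0.    0.32  1.72  0.    1.42  1.64]
3.010592653589793 1.5 [468. 259. 283.] [-0.74  0.1   0.16  1.61 -0.02  1.43  0.93]
 t0.1 p [211.7 587.7 221.8] F [ 0.3 -0.3  0.2] w1.000 q7 -0.09
-0.131 [-0.48  0.43  0.76  1.03 -0.3   1.78  0.04]
```

```bash
python3 - <<'E'
from h import *
try:
    reach([645.6,-36,400],down(PHI)); st("above")
    move_straight([645.6,-36,330]); move_straight([645.6,-36,283],velocity=60); st("at")
    cv2.imwrite("pics/c1.png",np.hstack([crop("scene",270,130,370,250,4),crop("top",290,110,390,230,4)]))
except MotionError as e: print(e); st()
E
```

```text
above t4.1 p [645.7 -34.7 399.9] F [ 0.5  0.5 -0.4] w0.999 q7 0.04
at t5.7 p [645.8 -36.1 283.4] F [-0.4 -0.3  0. ] w0.999 q7 0.05
```

View pics/c1.png

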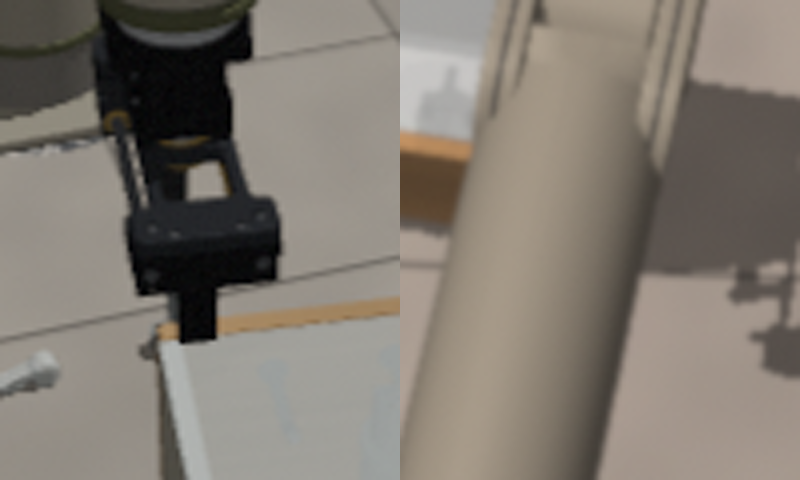

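The gripper straddles the post, with the near finger over the cabinet top (scene px ~(320,210)). No contact force. I'll close and pull.

```bash
cat >> h.py <<'E'
def geo(hg,th,along,out,phi=PHI):
    "point on door: along from hinge, out of inner-face frame x (relative to hinge axis)"
    al=phi-th; return np.array(hg[:2])+along*np.array([np.sin(al),-np.cos(al)])+out*np.array([np.cos(al),np.sin(al)])
E
python3 - <<'E'
from h import *
command_gripper(0.0); o=st("grip")
if 0.15<o["grip_width"]<0.28:
    h0=o["eef_pos"][:2]; al=PHI
    hg=h0-250*np.array([np.sin(al),-np.cos(al)])+37*np.array([np.cos(al),np.sin(al)]); print("hinge",hg)
    for th in [.05,.1,.15,.25,.35]:
        p=geo(hg,th,250,-37); move_straight([*p,283.4],down(PHI-th),velocity=50); st(th)
E
```

```text
grip t6.9 p [640.8 -35.4 282.7] F [-29.2   3.3  11.8] w0.198 q7 0.05
hinge [710.16892413 207.59180716]
0.05 t7.4 p [627.8 -30.8 282.8] F [-6.2  4.5 -2.1] w0.196 q7 -0.02
0.1 t7.8 p [616.9 -26.3 282.9] F [ 1.5  5.6 -7.2] w0.201 q7 -0.08
0.15 t8.2 p [605.5 -21.  282.9] F [ 2.1  7.1 -9.3] w0.199 q7 -0.15
0.25 t8.9 p [583.4  -8.6 282.9] F [  5.1   8.2 -10.9] w0.196 q7 -0.29
0.35 t9.5 p [562.7   6.  282.9] F [  8.1  11.5 -13.2] w0.196 q7 -0.45
```

```bash
python3 - <<'E'
from h import *
hg=np.array([710.2,207.6]); al_=249.
try:
  for th in np.arange(.45,1.46,.1):
    al=PHI-th; u=np.array([np.sin(al),-np.cos(al)])
    p=geo(hg,th,al_,-37); move_straight([*p,282],down(PHI-th),velocity=90); o=st("%.2f al %.1f"%(th,al_))
    fr=o["force"][:2]@u
    al_+=np.clip(fr*0.2,-3,3)
    if np.abs(o["force"]).max()>60: break
except MotionError as e: print(e)
E
```

```text
0.45 al 249.0 t9.9 p [544.2  22.1 282.8] F [ 7.8  9.7 -5.6] w0.198 q7 -0.61
0.55 al 246.5 t10.4 p [527.3  39.7 282.8] F [ 4.4  5.5 -3.1] w0.197 q7 -0.78
0.65 al 245.1 t10.8 p [512.2  59.  282.7] F [2.3 2.5 1.6] w0.192 q7 -0.94
0.75 al 244.4 t11.2 p [498.8  80.  282.7] F [0.3 2.4 5.1] w0.196 q7 -1.11
0.85 al 244.1 t11.7 p [487.5 102.2 282.6] F [0.4 1.7 6.3] w0.200 q7 -1.27
0.95 al 243.9 t12.1 p [478.7 125.1 282.6] F [2.7 1.3 5.5] w0.200 q7 -1.43
1.05 al 243.3 t12.5 p [471.9 149.  282.6] F [-0.1  0.5  6.7] w0.200 q7 -1.58
1.15 al 243.2 t12.9 p [467.5 173.2 282.6] F [0.4 2.2 6.7] w0.198 q7 -1.72
1.25 al 243.0 t13.4 p [465.5 197.8 282.6] F [-0.6  1.   5.8] w0.198 q7 -1.86
1.35 al 243.1 t13.8 p [465.9 222.4 282.6] F [0.2 0.8 6.9] w0.197 q7 -1.98
1.45 al 243.1 t14.2 p [468.7 246.9 282.6] F [0.8 2.1 5.6] w0.200 q7 -2.10
```

```bash
python3 - <<'E'
from h import *
from scipy.optimize import least_squares
P=np.array([[527.3,39.7],[512.2,59],[498.8,80],[487.5,102.2],[478.7,125.1],[471.9,149],[467.5,173.2],[465.5,197.8],[465.9,222.4],[468.7,246.9]])
r=least_squares(lambda c:np.hypot(*(P-c[:2]).T)-c[2],[710,207,253]); print(r.x,np.abs(r.fun).max())
command_gripper(0.7); hold(.2); st("open")
o=get_obs();p=o["eef_pos"]; move_straight([p[0],p[1],400]); 
reach([430,-230,400],down(np.pi/2)); st("away")
cv2.imwrite("pics/c2.png",np.hstack([crop("scene",290,150,490,310,2)*1,crop("top",190,80,390,240,2)]))
for n in("scene","top"): cv2.imwrite(f"pics/{n}2.png",camera(n)[:,:,::-1])
s=cv2.imread("pics/scene2.png")[170:330,270:450]; t=cv2.imread("pics/top2.png")[80:230,190:360]
cv2.imwrite("pics/c2.png",np.vstack([cv2.resize(s,(675,600),interpolation=2)[:,:]][:1])); cv2.imwrite("pics/c2t.png",cv2.resize(t,(680,600),interpolation=2))
E
```

```text
[719.98692605 206.10575845 254.5971334 ] 0.07539840388488983
open t15.4 p [467.5 247.1 282. ] F [-0.9 -0.3 -0.1] w0.699 q7 -2.11
away t19.7 p [ 430.1 -229.7  400. ] F [-0.2  0.4 -0.3] w0.704 q7 1.89
```

View pics/c2.png

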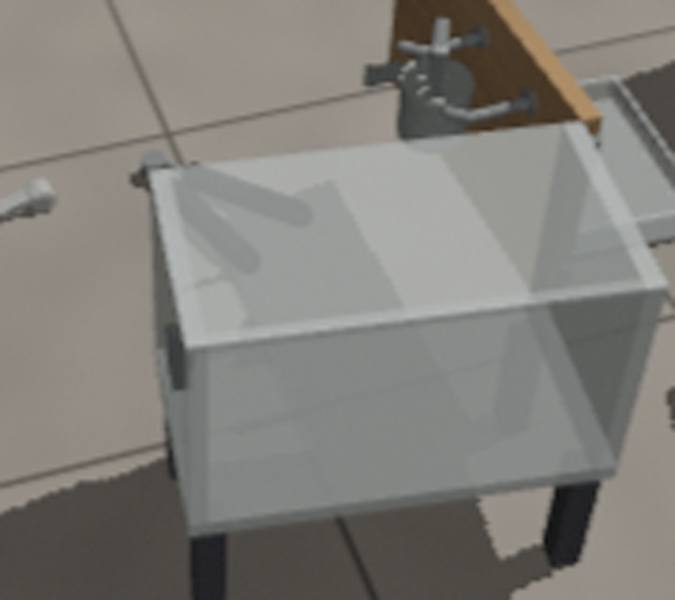

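View pics/c2t.png

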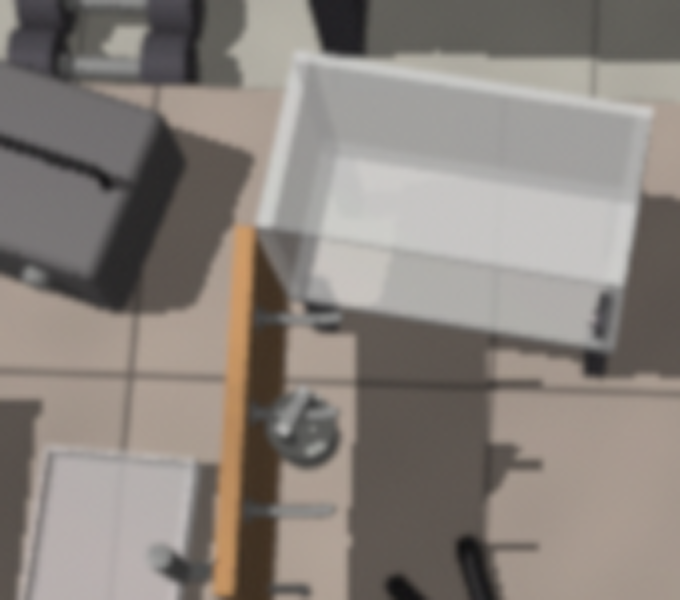

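The door is open at roughly 1.45 rad: its top edge runs px (251,138)→(246,228) and the pegs point right. The tall tin hangs on peg1, with its eye apparently yawed. I'll zoom in on it.

```bash
python3 - <<'E'
import cv2,numpy as np
s=cv2.imread("pics/scene2.png")[168:215,362:422]; t=cv2.imread("pics/top2.png")[155:215,240:285]
cv2.imwrite("pics/z.png",np.hstack([cv2.resize(s,(420,329),interpolation=2).__class__(0) if 0 else cv2.copyMakeBorder(cv2.resize(s,(420,329),interpolation=2),0,471-329+9-0,0,0,0),cv2.resize(t,(360,480),interpolation=2)]))
E
```

```text
(no output)
```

View pics/z.png

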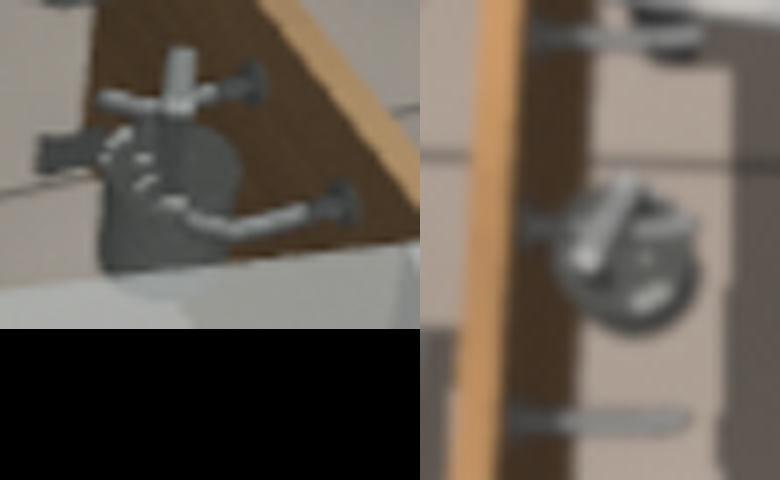

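```bash
python3 - <<'E'
from h import *
np.set_printoptions(precision=1,suppress=True)
Z=lambda X,Y:(240+(X-420)/8,155+Y/8); Q=lambda X,Y:(190+X/4,80+Y/4)
for nm,p,z in [("hinge-in",Q(258,228),276),("free-in",Q(236,597),276),("outhinge",Q(238,228),276)]: print(nm,onz("top",p,z))
for nm,p,z in [("peg0root",Z(545,40),241),("peg0tip",Z(698,42),250),("peg1root",Z(535,225),241),("peg1tip",Z(692,228),250),("peg2root",Z(520,422),241),("peg2tip",Z(685,420),250),("eyeA",Z(588,260),253),("eyeB",Z(626,185),253)]: print(nm,onz("top",p,z))
S=lambda X,Y:(362+X/7,168+Y/7)
print("peg1 tip tri",tri(S(172,202) if 0 else S(105,98),Z(685,420)),"peg1/0",tri(S(172,202),Z(692,228)))
print("eye top scene", onz("scene",S(182,50),253), onz("scene",S(182,80),253))
al=-1.558;hg=[720,206.1]
for k,d in enumerate((60,132,204)): print("pred peg",k, np.array(hg)+d*np.array([np.sin(al),-np.cos(al)])+36*np.array([np.cos(al),np.sin(al)]))
E
```

```text
hinge-in [716.3 202.6 276. ]
free-in [446.9 198.  276. ]
outhinge [715.8 217.1 276. ]
peg0root [657.5 200.8 241. ]
peg0tip [656. 143. 250.]
peg1root [587.1 199.3 241. ]
peg1tip [585.9 140.8 250. ]
peg2root [514.  199.3 241. ]
peg2tip [515.2 138.8 250. ]
eyeA [571.9 177.  253. ]
eyeB [600.3 165.2 253. ]
peg1 tip tri (array([530.3, 160.1, 196. ]), np.float64(29.341867226638236)) peg1/0 (array([602. , 158.9, 202.1]), np.float64(24.36053253606827))
eye top scene [578.2 181.3 253. ] [594.5 174.1 253. ]
pred peg 0 [660.5 169.3]
pred peg 1 [588.5 168.4]
pred peg 2 [516.5 167.5]
```

```bash
cat >> h.py <<'E'
AL=-1.556; HG=np.array([719.,204.8]); U=np.array([np.sin(AL),-np.cos(AL)]); N=np.array([np.cos(AL),np.sin(AL)])
def peg(k,out=36): return HG+(60+72*k)*U+out*N
DY=0.0148 # yaw of door line (jaw along it)
def ways(pts,a):
    "yaw among a, a+-pi for which IK of all (x,y,z,yaw offset) exists with q7 well inside"
    for b in (a,a+np.pi,a-np.pi):
        qs=[inverse_kinematics(p,down(b)) for p in pts]
        if all(q is not None and abs(q[6])<2.4 for q in qs): return b
    return None
E
python3 - <<'E'
from h import *
c=np.array([587,170.5]); 
try:
    for b in (0,np.pi,-np.pi): print(b,[None if q is None else q.round(2) for q in (inverse_kinematics([*c,219],down(b-.3)),inverse_kinematics([516,354,62],down(b+.0)))])
    b=0
    command_gripper(0.62); reach([587,130,400],down(b-.3)); move_straight([*c,330]); st()
    move_straight([*c,262],velocity=100); move_straight([*c,219],velocity=60); st("at")
    command_gripper(0.0); hold(.2); st("grip")
except MotionError as e: print(e); st()
cv2.imwrite("pics/g.png",crop("scene",340,130,460,230,6))
E
```

```text
0 [array([-0.84,  0.34,  0.62,  1.53, -0.2 ,  1.33, -0.5 ]), array([-0.91,  0.47,  0.3 ,  1.65, -0.16,  1.04, -0.56])]
3.141592653589793 [array([-0.72,  0.32,  0.46,  1.53, -0.14,  1.33,  2.59]), array([-0.94,  0.48,  0.34,  1.65, -0.18,  1.04,  2.6 ])]
-3.141592653589793 [array([-0.72,  0.32,  0.46,  1.53, -0.14,  1.33,  2.59]), array([-0.94,  0.48,  0.34,  1.65, -0.18,  1.04,  2.6 ])]
 t23.0 p [587.3 169.8 330.9] F [-0.8 -1.2  1.6] w0.619 q7 -0.51
at t24.7 p [587.2 170.5 219.3] F [0.2 0.1 0.2] w0.621 q7 -0.49
grip t25.4 p [587.1 170.5 219.2] F [-0.6 -0.1  1.4] w0.429 q7 -0.49
```

View pics/g.png

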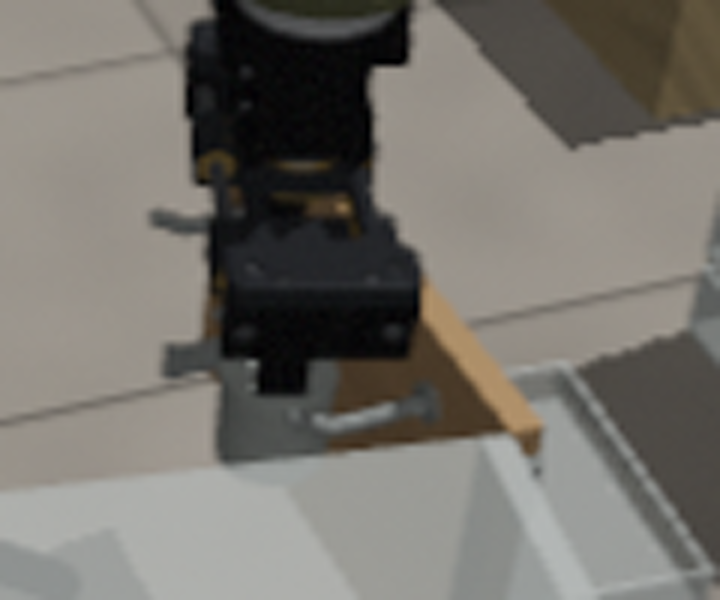

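The fingers are on the tall tin's eye (scene px ~(387,192)) and the width matches 38 mm. I'll lift it off and carry it to the tray.

```bash
python3 - <<'E'
from h import *
try:
    c=get_obs()["eef_pos"][:2]
    move_straight([*c,235],velocity=60); st("lift")
    c1=np.array([peg(1)[0],c[1]]); move_straight([*c1,235],down(DY),velocity=40); st("rot")
    c2=c1+50*N; move_straight([*c2,236],velocity=60); o=st("out")
    if np.hypot(*o["force"][:2])<10:
        move_straight([*c2,365]); move_straight([575,300,365]); move_straight([516,354,200]); move_straight([516,354,68],velocity=100); st("over")
        z=68
        while z>55:
            z-=1.5; move_straight([516,354,z],velocity=30); hold(.05); f=get_obs()["force"][2]
            if f>4: break
        st("down")
        command_gripper(0.62); hold(.3); st("rel")
        move_straight([516,354,150]); move_straight([516,354,300]); reach([430,-100,350],down(np.pi/2)); st()
        for n in("scene","top"): cv2.imwrite(f"pics/{n}3.png",camera(n)[:,:,::-1])
except MotionError as e: print(e); st()
t=cv2.imread("pics/top3.png")[80:290,190:490]; cv2.imwrite("pics/c3.png",cv2.resize(t,(800,560),interpolation=2))
E
```

```text
lift t25.9 p [587.2 170.5 235.4] F [-0.2  0.  -1.5] w0.435 q7 -0.49
rot t26.3 p [587.4 170.4 234.8] F [-0.6  0.2  0. ] w0.435 q7 -0.20
out t27.3 p [588.2 121.1 235.9] F [ 0.4 -0.4 -1.1] w0.434 q7 -0.12
over t32.5 p [516.4 354.2  68.7] F [ 0.8 -0.7 -1.8] w0.433 q7 -0.47
down t33.1 p [516.3 354.2  65.5] F [-0.3 -1.1  5.6] w0.435 q7 -0.47
rel t34.0 p [516. 354.  65.] F [0.3 0.3 0.6] w0.619 q7 -0.47
 t37.7 p [430.2 -99.4 350. ] F [-0.4 -0.4 -0.2] w0.619 q7 1.50
```

View pics/c3.png

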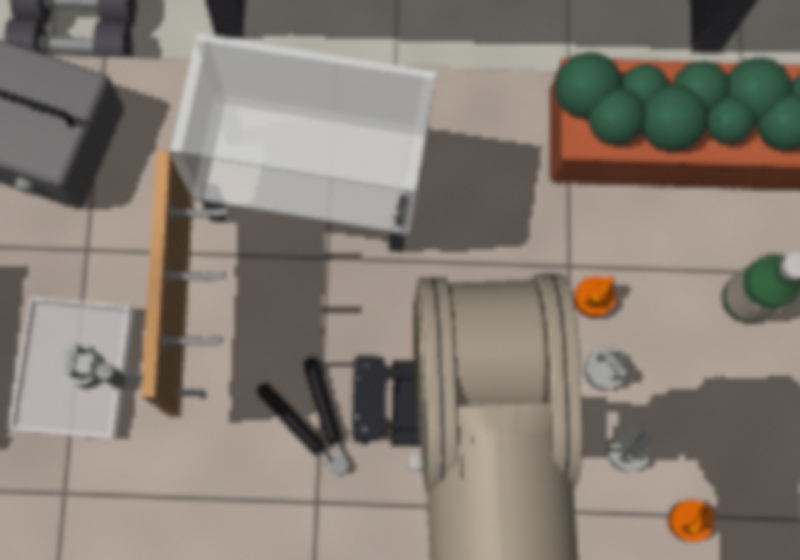

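```bash
python3 - <<'E'
import cv2,numpy as np
t=cv2.imread("pics/top3.png");s=cv2.imread("pics/scene3.png")
f=lambda im,x0,y0,w,h,k:cv2.resize(im[y0:y0+h,x0:x0+w],None,fx=k,fy=k,interpolation=2)
A=f(t,400,200,50,62,6) # 300x372
B=f(s,180,225,50,62,6)
C=f(s,395,180,60,62,3) # 180x186
D=f(t,205,195,50,62,3)
C=cv2.resize(C,(180,186));D=cv2.copyMakeBorder(D,0,0,0,30,0)
cv2.imwrite("pics/z3.png",np.hstack([A,B,np.vstack([C,D])]))
E
```

```text
(no output)
```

View pics/z3.png

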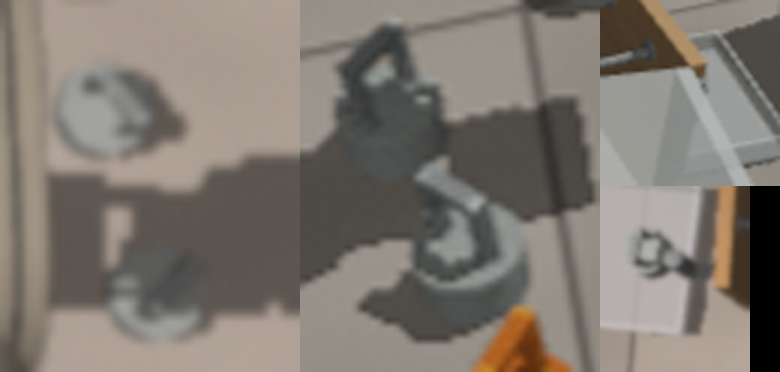

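```bash
cat > ov.py <<'E'
from h import *
def ov(n,im,p,yaw,h,k,x0,y0,col=(0,0,255)):
    "overlay lid circle at z=h, eye top bar at z=h+40"
    ph=np.linspace(0,2*np.pi,40); 
    L=np.array([proj(n,[p[0]+26*np.cos(a),p[1]+26*np.sin(a),p[2]+h]) for a in ph])
    E=np.array([proj(n,[p[0]+s*19*np.cos(yaw)-w*5*np.sin(yaw),p[1]+s*19*np.sin(yaw)+w*5*np.cos(yaw),p[2]+h+40]) for s,w in((-1,-1),(1,-1),(1,1),(-1,1))])
    for P in(L,E): cv2.polylines(im,[np.int32(np.round(((P-[x0,y0])+.5)*k))],True,col,1)
E
python3 - <<'E'
from ov import *
np.set_printoptions(precision=1,suppress=True)
q=lambda X,Y:(400+X/8,200+Y/8); r=lambda X,Y:(180+(X-400)/8,225+Y/8)
for nm,c,e1,e2,s1,s2 in [("A",(140,146),(125,108),(192,168),(562,234),(645,274)),("B",(210,388),(190,410),(262,345),(458,90),(528,35))]:
    T=[onz("top",q(*e),70)[:2] for e in(e1,e2)]; S=[onz("scene",r(*e),70)[:2] for e in(s1,s2)]
    print(nm,"lid",onz("top",q(*c),30)[:2],"top mid",(T[0]+T[1])/2,"yaw",np.arctan2(*(T[1]-T[0])[::-1]),"len",np.linalg.norm(T[1]-T[0]),"scene mid",(S[0]+S[1])/2,"yaw",np.arctan2(*(S[1]-S[0])[::-1]),"len",np.linalg.norm(S[1]-S[0]))
t=cv2.imread("pics/top3.png"); x0,y0=200,200
im=cv2.resize(t[y0:y0+34,x0:x0+34],None,fx=11,fy=11,interpolation=2); im=cv2.convertScaleAbs(im,alpha=1.3); raw=im.copy()
ov("top",im,[516,354,4],0.0,50,11,x0,y0)
cv2.imwrite("pics/z4.png",np.hstack([raw,im]))
E
```

```text
A lid [ 537.3 -320. ] top mid [ 534. -319.] yaw -2.293925205033736 len 36.07703348298023 scene mid [ 546.7 -315.3] yaw 0.7610474003193787 len 36.19894996227316
B lid [ 436.8 -347.8] top mid [ 437.3 -344.9] yaw -0.824454976531339 len 40.036624339176974 scene mid [ 444.1 -344. ] yaw 2.2361125015905574 len 32.997390889126194
```

View pics/z4.png

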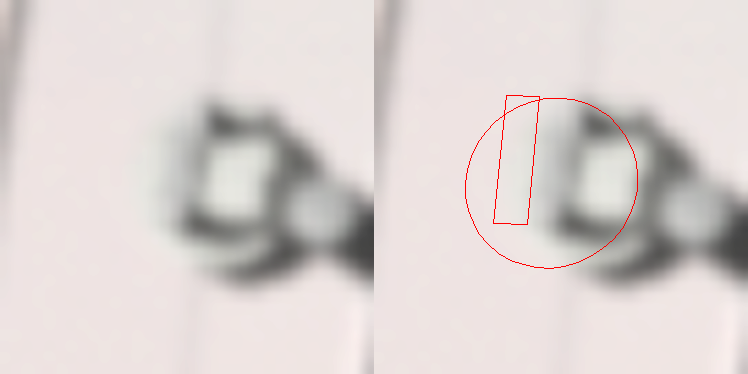

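The tall tin stands in the tray, about 13 mm to the right of my release point: its lid is near px (220,217) and its eye offset is what an upright tin should show. Now I'll pick tin A for peg 1.

```bash
cat >> h.py <<'E'
def pick(c,yaw,op=0.75):
    b=None
    for y in (yaw,yaw+np.pi,yaw-np.pi):
        q=inverse_kinematics([*c,36],down(y)); 
        if q is not None and abs(q[6])<2.2 and (b is None or abs(q[6])<abs(b[1][6])): b=(y,q)
    y=b[0]; print("yaw",y,"q7",b[1][6])
    command_gripper(op); reach([*c,250],down(y)); move_straight([*c,90]); move_straight([*c,36],velocity=80); st("at")
    command_gripper(0.0); hold(.2); o=st("grip")
    if not .40<o["grip_width"]<.47: raise RuntimeError("no grip")
    p=o["eef_pos"]; move_straight([p[0],p[1],45],velocity=50); hold(.1); st("lifted"); move_straight([p[0],p[1],300])
E
python3 - <<'E'
from h import *
try:
    pick([536.5,-319],.81)
    a=peg(1,100)
    for y in (DY,DY+np.pi,DY-np.pi): print(y,[None if q is None else q.round(2) for q in [inverse_kinematics([*a,300],down(y))]])
    cv2.imwrite("pics/scene5.png",camera("scene")[:,:,::-1]);cv2.imwrite("pics/top5.png",camera("top")[:,:,::-1])
except (MotionError,RuntimeError) as e: print(e); st()
E
```

```text
yaw -2.331592653589793 q7 -1.2832533030508473
at t42.9 p [ 536.7 -319.3   36.3] F [ 0.   0.8 -0. ] w0.748 q7 -1.39
grip t43.7 p [ 536.7 -318.9   36.1] F [0.1 0.1 2.2] w0.435 q7 -1.39
lifted t44.1 p [ 536.6 -318.9   44.9] F [-0.2 -0.1 -0.3] w0.435 q7 -1.40
0.0148 [array([-0.9 ,  0.3 ,  0.83,  1.45, -0.22,  1.49, -0.06])]
3.1563926535897933 [array([ 0.62,  0.5 , -1.24,  1.37,  0.48,  1.59,  2.59])]
-3.126792653589793 [array([ 0.62,  0.5 , -1.24,  1.37,  0.48,  1.59,  2.59])]
```

```bash
cat >> h.py <<'E'
def hang(k,dz=0,op=0.55):
    a=peg(k,105); c=peg(k)
    reach([*a,330],down(DY)); st("pre"); move_straight([*a,236+dz],velocity=120); st("level")
    for out in (85,65,50,36):
        move_straight([*peg(k,out),236+dz],velocity=60); o=st("out %d"%out)
        if np.abs(o["force"]).max()>12: raise RuntimeError("force")
    z=236+dz
    while z>212+dz:
        z-=2; move_straight([*c,z],velocity=40); hold(.05); o=get_obs()
        if o["force"][2]>3: break
    st("lowered")
def letgo(op=0.55):
    p=get_obs()["eef_pos"]; command_gripper(op); hold(.3); st("rel")
    move_straight([p[0],p[1],262],velocity=60); move_straight([p[0],p[1],340]); st("up")
E
python3 - <<'E'
from h import *
try:
    hang(1)
    cv2.imwrite("pics/h1.png",crop("scene",340,130,460,230,6))
except (MotionError,RuntimeError) as e: print(e); st()
E
```

```text
pre t47.6 p [588.7  96.5 330. ] F [-0.6 -0.3 -1.2] w0.433 q7 -0.06
level t48.6 p [589.   97.8 236.8] F [ 0.7 -0.3 -1.7] w0.435 q7 -0.03
out 85 t49.1 p [588.2 118.3 236. ] F [ 0.  -1.4 -1.2] w0.433 q7 -0.06
out 65 t49.5 p [587.9 138.2 235.9] F [-0.1 -0.3 -1.2] w0.434 q7 -0.09
out 50 t49.9 p [587.6 153.4 235.9] F [-0.7 -1.7 -0.7] w0.432 q7 -0.12
out 36 t50.3 p [587.5 167.4 235.9] F [ 1.   0.1 -1.5] w0.434 q7 -0.14
lowered t53.0 p [587.9 166.9 218.8] F [-2.1  0.2  4.8] w0.429 q7 -0.13
```

Contact came at z=218.8, against a predicted 219. I'll release it and check both tins.

```bash
python3 - <<'E'
from h import *
letgo(); reach([430,-100,350],down(np.pi/2)); 
for n in("scene","top"): cv2.imwrite(f"pics/{n}6.png",camera(n)[:,:,::-1])
t3,t6=cv2.imread("pics/top3.png"),cv2.imread("pics/top6.png");s3,s6=cv2.imread("pics/scene3.png"),cv2.imread("pics/scene6.png")
for n,a,b,(x,y,w,h) in [("top",t3,t6,(414,238,26,24)),("scene",s3,s6,(182,225,26,32)),("tall",t3,t6,(210,206,16,20)),("door",t3,t6,(246,200,12,34))]:
    r=cv2.matchTemplate(b[y-15:y+h+15,x-15:x+w+15],a[y:y+h,x:x+w],cv2.TM_CCOEFF_NORMED); print(n,cv2.minMaxLoc(r)[1],np.array(cv2.minMaxLoc(r)[3])-15)
f=lambda im,x0,y0,w,h,k:cv2.resize(im[y0:y0+h,x0:x0+w],None,fx=k,fy=k,interpolation=2)
cv2.imwrite("pics/z6.png",np.vstack([np.hstack([f(t6,240,155,50,60,5),f(s6,362,160,50,60,5),f(t6,400,200,50,60,5)]),np.hstack([f(s6,180,225,50,50,5),f(t6,200,195,50,50,5),f(s6,362,210,50,50,5)])]))
E
```

```text
rel t53.9 p [587.5 166.9 218. ] F [ 0.7  0.8 -0.2] w0.552 q7 -0.13
up t55.5 p [587.5 166.9 338.9] F [-0.1  0.  -0.7] w0.548 q7 -0.16
top 0.9751932621002197 [0 0]
scene 0.953714907169342 [0 0]
tall 0.9997974038124084 [0 0]
door 0.9997674226760864 [0 0]
```

View pics/z6.png

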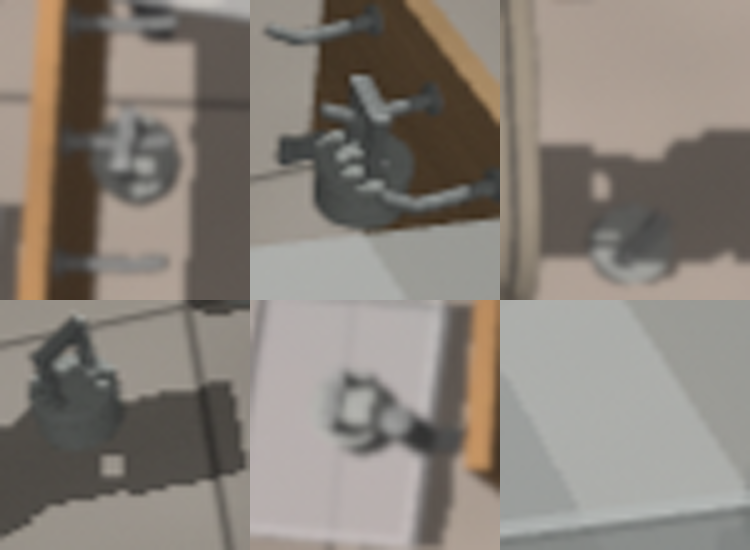

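Tin A hangs straight on peg1. B, the tall tin and the door haven't moved (zero template shift). Next: B onto peg 2.

```bash
python3 - <<'E'
from h import *
try:
    pick([437.3,-346],-.86); hang(2); letgo(); reach([430,-100,350],down(np.pi/2)); st()
except (MotionError,RuntimeError) as e: print(e); st()
for n in("scene","top"): cv2.imwrite(f"pics/{n}7.png",camera(n)[:,:,::-1])
t6,t7=cv2.imread("pics/top6.png"),cv2.imread("pics/top7.png");s7=cv2.imread("pics/scene7.png")
for n,a,b,(x,y,w,h) in [("tall",t6,t7,(210,206,16,20)),("door",t6,t7,(246,180,8,34)),("tinA",t6,t7,(258,173,20,24))]:
    r=cv2.matchTemplate(b[y-15:y+h+15,x-15:x+w+15],a[y:y+h,x:x+w],cv2.TM_CCOEFF_NORMED); print(n,cv2.minMaxLoc(r)[1],np.array(cv2.minMaxLoc(r)[3])-15)
f=lambda im,x0,y0,w,h,k:cv2.resize(im[y0:y0+h,x0:x0+w],None,fx=k,fy=k,interpolation=2)
cv2.imwrite("pics/z7.png",np.hstack([f(t7,200,130,90,110,4),f(s7,340,150,90,110,4)]))
E
```

```text
yaw -0.86 q7 0.15119459398010573
at t61.1 p [ 437.4 -346.3   36.3] F [0.2 0.  0.6] w0.749 q7 0.13
grip t61.9 p [ 437.4 -346.1   36.1] F [ 0.1 -0.5  1.8] w0.433 q7 0.13
lifted t62.3 p [ 437.3 -345.9   44.9] F [ 0.3  0.4 -1.8] w0.431 q7 0.12
pre t65.8 p [516.8  95.4 330. ] F [-0.1  0.9 -0.7] w0.432 q7 -0.15
level t66.8 p [517.   96.7 236.6] F [ 0.7 -0.6 -1.3] w0.433 q7 -0.10
out 85 t67.2 p [516.2 117.2 236. ] F [ 0.4 -0.2 -1.1] w0.435 q7 -0.12
out 65 t67.7 p [516.  137.  235.9] F [-1.2 -0.9 -1.6] w0.433 q7 -0.15
out 50 t68.1 p [515.7 152.2 235.9] F [ 0.6 -0.2 -1.3] w0.432 q7 -0.16
out 36 t68.5 p [515.5 166.2 235.9] F [-0.6 -0.3 -1.4] w0.433 q7 -0.18
lowered t71.2 p [515.9 165.8 218.7] F [-2.   0.5  6.7] w0.437 q7 -0.17
rel t72.0 p [515.6 165.8 218. ] F [-0.2  0.2 -0.2] w0.548 q7 -0.17
up t73.6 p [515.6 165.8 339.1] F [-0.2 -0.1 -0.2] w0.549 q7 -0.23
 t75.1 p [430.  -99.5 349.7] F [ 0.6 -0.2  0.5] w0.549 q7 1.48
tall 0.9997841715812683 [0 0]
door 0.9998335242271423 [0 0]
tinA 0.9970543384552002 [0 0]
```

View pics/z7.png

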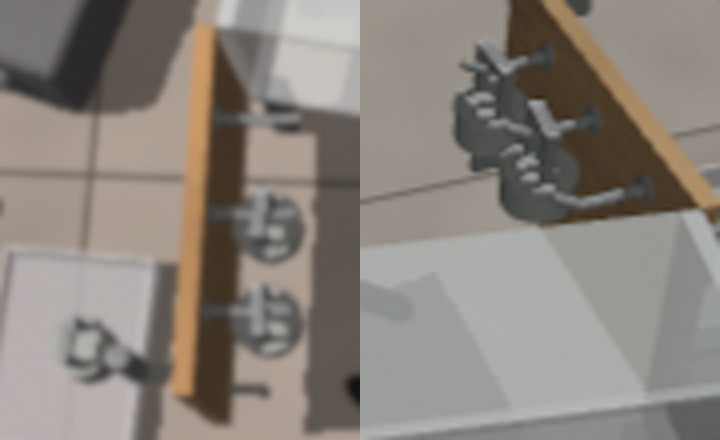

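Both tins hang on pegs 1 and 2, with their bails across the rods, and the door and tall tin are unmoved. I'll close the door slowly by the handle.

```bash
python3 - <<'E'
from h import *
C=np.array([720,206.1]); v=np.array([467.5,247.1])-C
def P(d): return C+R.from_euler("z",d).apply([*v,0])[:2]
y0=PHI-1.45
try:
    reach([*P(0),400],down(y0)); command_gripper(0.7); move_straight([*P(0),330]); move_straight([*P(0),282.6],velocity=60); st("at")
    command_gripper(0.0); o=st("grip")
    if not .15<o["grip_width"]<.28: raise RuntimeError("grip")
    for d in np.r_[np.arange(.08,1.25,.08),1.26]:
        move_straight([*P(d),282.6],down(y0+d),velocity=60); o=get_obs()
        if np.abs(o["force"]).max()>25: st("stop %.2f"%d); raise RuntimeError("force")
    hold(.5); st("near")
    for d in np.arange(1.29,1.46,.02):
        move_straight([*P(d),282.6],down(y0+d),velocity=40); o=st("%.2f"%d)
        if d>1.38 and o["force"][0]<-25: break
except (MotionError,RuntimeError) as e: print(e); st()
E
```

```text
at t80.3 p [467.7 247.1 282.9] F [-0.3 -0.2 -0.3] w0.702 q7 -2.03
grip t81.1 p [467.5 247.1 282.6] F [-0.5 -0.6 -1.1] w0.197 q7 -2.03
near t89.4 p [603.6 -21.3 282.6] F [0.7 5.6 0.9] w0.198 q7 -0.08
1.29 t89.7 p [611.1 -25.  282.6] F [2.6 5.2 0.3] w0.195 q7 -0.04
1.31 t90.0 p [615.8 -27.2 282.6] F [3.7 4.9 0.2] w0.197 q7 -0.02
1.33 t90.3 p [620.5 -29.1 282.6] F [3.4 4.7 1. ] w0.194 q7 0.01
1.35 t90.5 p [625.2 -31.1 282.7] F [ 2.9  4.9 -0.1] w0.195 q7 0.03
1.37 t90.8 p [627.7 -32.1 282.5] F [-11.3   9.1   6.4] w0.196 q7 0.06
1.39 t91.1 p [634.7 -34.6 282.6] F [3.  5.4 0.8] w0.194 q7 0.08
1.41 t91.4 p [640.  -36.5 282.6] F [ 6.2  4.9 -1.7] w0.196 q7 0.10
1.43 t91.7 p [640.6 -36.7 282.4] F [-22.1  12.6  11.4] w0.195 q7 0.13
1.45 t91.9 p [640.9 -36.6 282.1] F [-50.5  19.4  24.1] w0.203 q7 0.15
```

The force signature shows the catch passed near 1.37–1.39 and a hard stop at x=640.9, the same x as at the start. I'll relax, release and check.

```bash
python3 - <<'E'
from h import *
C=np.array([720,206.1]); v=np.array([467.5,247.1])-C
y0=PHI-1.45; d=1.422; p=C+R.from_euler("z",d).apply([*v,0])[:2]
move_straight([*p,282.6],velocity=40); st("relaxed")
command_gripper(0.7); hold(.3); o=st("rel"); q=o["eef_pos"]
move_straight([q[0],q[1],330],velocity=80); move_straight([q[0],q[1],420])
reach([400,-250,400],down(np.pi/2)); hold(.5); st()
for n in("scene","top"): cv2.imwrite(f"pics/{n}8.png",camera(n)[:,:,::-1])
t0,t8,t7=[cv2.imread(f"pics/top{k}.png") for k in(0,8,7)];s0,s8=[cv2.imread(f"pics/scene{k}.png") for k in(0,8)]
def mt(n,a,b,x,y,w,h):
    r=cv2.matchTemplate(b[y-8:y+h+8,x-8:x+w+8],a[y:y+h,x:x+w],cv2.TM_CCOEFF_NORMED); print(n,"%.3f"%cv2.minMaxLoc(r)[1],np.array(cv2.minMaxLoc(r)[3])-8)
mt("door right top",t0,t8,300,145,44,28); mt("handle scene",s0,s8,306,184,22,34); mt("tall",t7,t8,208,206,18,20)
mt("plain",t0,t8,382,265,22,20); mt("whistle",t0,t8,342,246,18,14); mt("grip",t0,t8,284,212,40,48)
f=lambda im,x0,y0,w,h,k:cv2.resize(im[y0:y0+h,x0:x0+w],None,fx=k,fy=k,interpolation=2)
cv2.imwrite("pics/z8.png",np.hstack([f(t8,200,85,160,150,2.6)[:, :416],f(s8,300,175,160,165,2.36)[:390]]))
E
```

```text
relaxed t92.2 p [640.6 -36.4 282.4] F [-6.9  9.   5.2] w0.202 q7 0.14
rel t93.5 p [642.  -37.5 282.6] F [0.5 0.2 0.6] w0.705 q7 0.14
 t97.1 p [ 400. -250.  400.] F [-0.   0.  -0.4] w0.700 q7 1.90
door right top 0.996 [0 0]
handle scene 0.806 [0 0]
tall 0.999 [0 0]
plain 1.000 [0 0]
whistle 0.998 [0 0]
grip 1.000 [0 0]Traceback (most recent call last):
  File "<stdin>", line 15, in <module>
    return _nx.concatenate(arrs, 1, dtype=dtype, casting=casting)
           ~~~~~~~~~~~~~~~^^^^^^^^^^^^^^^^^^^^^^^^^^^^^^^^^^^^^^^
ValueError: all the input array dimensions except for the concatenation axis must match exactly, but along dimension 0, the array at index 0 has size 390 and the array at index 1 has size 389
```

```bash
python3 - <<'E'
import cv2,numpy as np
t8=cv2.imread("pics/top8.png");s8=cv2.imread("pics/scene8.png")
cv2.imwrite("pics/z8.png",np.hstack([cv2.resize(t8[85:235,200:360],(400,375),interpolation=2),cv2.resize(s8[175:325,300:460],(400,375),interpolation=2)]))
E
```

```text
(no output)
```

View pics/z8.png

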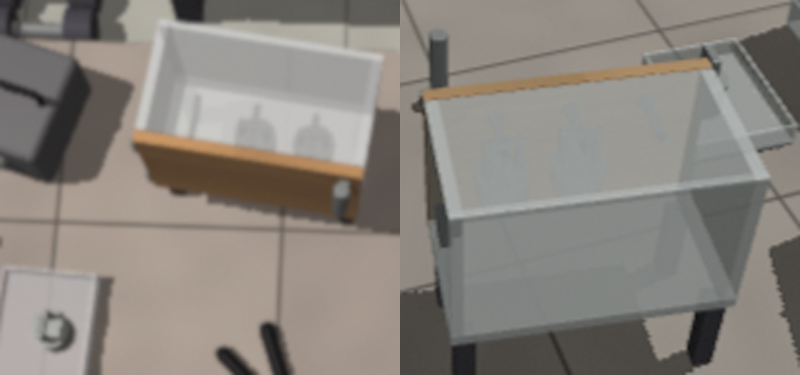

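The door is shut, its edge matching the first picture. Both tins hang inside, seen at top px (302,136) and (326,140), and the tall tin stands in the tray at (222,217). The robot is clear, so I'm handing in.

```bash
python3 -c "
from cell import *
print(finish_job())"
```

```text
the job is handed in; nothing more can be done
None
```

I opened the cabinet through its catch to about 1.43 rad and stood the tall tin in the tray. I then hung the two grey tins with eyes on pegs 1 and 2, closed the door by its handle past the catch to its stop, and handed the job in at about 97 s. No verdict was reported.

**Last checks that passed**
- **Door:** the top view of its free end shows no shift from the start (match 0.996). The stop was felt at handle x of about 640.8 mm, the same as when the door was first gripped.
- **Hung tins:** both are visible hanging inside the shut cabinet.
- **Tall tin:** it did not move after I placed it and looks upright. I judged this from the top view only, because the door and cabinet hid it in the other camera.
- **Bystanders:** the plain tin, whistle and spring grip show zero shift.

**Did not fit cleanly**
- **Tall tin landing:** it touched down about 5 mm early and stands about 13 mm to the right of where I released it. It was probably tilted slightly in the grip and righted itself; it is still inside the tray limits.
- **Handle match:** the template match on the handle in the scene view was only 0.81, though with zero offset. I take that to be changed shadow.
- **Camera disagreement:** the two cameras differed by up to 12 mm on the short tins' positions. I used the top view, and both grasps worked.

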